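Dock the stock box round the bench clutter

ROBOT

A 6-joint arm with a two-finger parallel gripper is mounted at the origin on the work surface. World frame = base frame: x ahead of the robot, y to its left, z up, the work surface at z = 0. Lengths are in m, angles in rad, forces in N, time in s.
With the tool pointing down it reaches from about 0.275 to 1 m from the base axis. Payload 8.4 kg.
Tool frame: the origin (TCP) lies midway between the tips of the shut fingers; the grasp point (between the pads) lies tcp_to_grasp behind it (tcp_to_grasp is the distance from the TCP to the grasp point, in m); z points along the fingers, x is the direction in which the jaws open and shut, and the axes are right-handed (so a half turn about z gives the same grasp; the last joint's range is limited). The gripper opens to 85 mm and grips with 20 to 120 N. Pads are 22 mm wide; open, the fingers measure 114 mm over their backs; the gripper's body (76 mm by 85 mm) begins 54 mm behind the grasp point. The pads swing forward as they close: fully open they stand 13 mm farther back than shut.
Start: joints at [-0.002, 0.353, 1.633, -0, 1.155, -0.002], TCP at [0.625, -0, 0.231] pointing down, gripper open.
Joint ranges: [-2.63, 2.63], [-0.92, 2.1], [0.06, 2.66], [-1.3, 4.44], [0, 2.69], [-3.02, 3.02]. Speed limits (rad/s): [2.22, 2.22, 2.79, 3.14, 3.14, 3.14].

INTERFACE

Orientations are given as a unit quaternion [w, x, y, z].
In Python, from bench import get_obs, get_image, camera_info, finish_job, regions_of, tip_of, tcp_to_grasp gives the robot as it stands. The module is installed in compiled form; this text tells all that it offers.
- The arm moves only by the tool drive_tool, never from a script. Its argument "deltas" is a list of rows, each a list of 3 entries, a list of its own where there are three numbers: the finger opening in cm, from 0 to 8.54, then the shift along the world's x, y, z in cm, then the turn about the world's z in rad. A call has 1 to 12 rows; each row shifts and turns the commanded pose from where the row before left it; what a row does not reach is not made up. A row lasts 1/8 s, in which the tool goes at most 62.5 mm and 10.7 degrees, less where a joint would pass 70% of its speed; a pose out of reach is approached as far as the arm can. A call is refused whole if a number of a shift passes 6.25 or a number of a turn 0.188, either way. A call with a gripper value outside its range is refused whole. The fingers move at their own pace and stop on an object; "newtons" is the grip in N (left out, the last holds). Time passes only in rows, so rows that do not move let the fingers close. It gives the time, the measured TCP pose, the force and the opening at its end, in the units of the state.
- get_obs(): the state, without advancing time (a new reading comes with each control period).
- get_image(name): name is "scene" or "side" or "wrist"; returns (picture, depth): 400x640x3 uint8, red, green, blue; 400x640 float32, m along the optical axis (not along the pixel's ray), 0 where there is no reading.
- camera_info(name): a dict with "fx", "fy", "cx", "cy" (pixels), "R" (3x3) and "t" (3): a world point X has camera coordinates R X + t. Camera axes: x right, y down, z forward; pixel columns grow to the right and rows downward; lengths in m; the calibration is good to about 2 mm. A picture is of the moment at which its call begins: read the wrist's pose just before it. camera_info takes no time and is no camera call; for the wrist camera it gives the pose at the moment of the call.
- finish_job(): hands the job in, once; it reports no verdict.
Trained networks look in the newest picture that a camera, given by its name, has taken for a name from the list of things; names that differ only in an ending like _2 or _b are one class to them, and where a whole thing is asked for, a point or a joint stands for the part that bears it (a point fixed in the world has none). Each returns a list of dicts, best first, with "score" (0 to 1); they miss things now and then, are a little off and sometimes report something else, mostly with a low value. They report only what shows in the picture. A call takes as long as a camera call. They do not tell look-alikes from the thing itself.
- regions_of(query, camera): "pixels" (400x640 bool, what is visible of it) and "uv" ([column, row] in pixels, amid what is visible of it).
- tip_of(query, camera): "uv" ([column, row] in pixels: a listed point, or the origin of a listed thing).
The state is a dict: "t": time; "qpos": joint angles; "dq": joint speeds; "effort": joint torques, N m; "tcp_pos": TCP position; "tool_rot": TCP orientation; "force": force on the tool from outside, world axes, zero at the start; "moment": the same for the moment, N m; "opening": finger opening in m.
Only numpy, scipy, OpenCV 4.12 (cv2) and the standard library are available. Lean on these libraries where they do the work, as an engineer would, in place of code of your own. Each camera call takes 0.05 s, during which the arm holds its last target. There are 200 camera calls.

TASK

Push the flat lidded stock box along the bench, round the tape dispenser and clear of the carton, the bottle tray and the jar without touching any of them, then straight into its docking bay until it is home on the rubber buffer and the sprung catch has come up behind it. The box is too wide to grip, so keep it flat on the bench and slide it; it holds glass, so feel for the buffer and press it home gently, with no more than about 25 N. Leave it held there by the catch.

Things in the scene. Friction and masses are not known exactly. Their poses are not given: they have to be found in the camera images.
- box: The stock box: closed grey plastic container, black lid, 110 (own x) by 150 (own y) by 70 mm high, about 0.5 kg, flat upright sides, too wide to grip. Origin at the centre of its underside, z up. At the start its own x points away from the robot (within 0.3 rad), its long side runs along world y; it goes into the bay that way round, its far long side (+x) leading.
- dock: The docking bay: two dark steel angle guides bolted to the bench, 36 mm high, 155 mm apart inside, parallel from x = -48 to 100 mm, with a flared mouth facing the robot. Origin on the bench midway between the guides; +x points into the bay, y across it, z up. Between the guides is a clamped carriage: a sprung catch at its outer end, a sprung buffer bar at its inner end.
- bay_mouth (a point): Middle of the bay's mouth at bench level, 88 mm before the origin of the bay, same axes; the flare is 195 mm wide here. The carriage is clamped at a setting s of 0 to 20 mm along +x that is NOT in the readings: feel for it. The box meets the relaxed buffer when its origin is at x = s - 3 mm (bay's frame), the catch comes up behind it at about x = s, and it settles back 1 to 2 mm on to the catch.
- buffer (a joint): How far the sprung, rubber-faced buffer bar (100 mm wide, 10 to 34 mm above the bench) is squeezed, m: 0 relaxed, solid at 0.009. Spring about 2.5 N per mm: the catch comes up when the buffer pushes back with about 9 N; at 9 mm (22 N) it is solid and the force shoots up. The pushing hand feels 5 to 11 N more (drag on bench and catch). Held by the catch it stays squeezed about 2 mm.
- catch (a joint): The sprung catch: a steel tongue 36 mm long, 30 mm wide, on the bay's centre line, lying as a ramp that rises into the bay, hinged at its outer end, tip 10 mm above the bench when up. Angle in rad: 0 up, about 0.28 pressed flush under the box. The box slides over it (a few N) and it springs up once the box has passed. Push beside it or at least 15 mm above the bench.
- dispenser: Fixed obstacle: heavy grey bench tape dispenser with a roll of tape, 190 mm (own x) by 75 mm (own y), 120 mm high. Origin at the centre of its underside. It stands right of the bay's mouth (towards -y), between the box and the bay.
- bottle_tray: Fixed obstacle: black tray 150 by 150 mm, 50 mm high, with four brown bottles standing in it, 150 mm high in all. Origin at the centre of its underside. It stands beyond the bay's mouth (towards +y).
- carton: Fixed obstacle: closed cardboard carton, 70 mm (own x) by 120 mm (own y), 80 mm high, beyond the box as seen from the robot, to the right of the dispenser. Origin at the centre of its underside.
- jar: Loose bystander: glass jar with a steel lid, 64 mm across, 85 mm high, standing left of the bay, close to the bottle tray. Origin at the centre of its underside. Leave it alone.
Things that resemble listed ones, but are neither listed nor needed, are in the scene too. Leave any green or turquoise look-alike of the box alone.

How it is judged:
On the way:
1. the box has slid into the bay over the catch, pressing it down (value of joint catch above 0.15 rad and x of box in the frame of dock above -0.09 m), for 0.1 s.
At the end, for the whole second after the job is handed in: The box stands at rest, flat and square in the bay (within 0.06 rad), at least up to x = -6 mm in the bay's frame, with the catch up behind it (joint below 0.08 rad) so that the buffer stays squeezed by more than 1 mm (value of joint catch below 0.08 rad and value of joint buffer above 0.001 m and x of box in the frame of dock above -0.006 m and angle between the x axis of box and the x axis of dock, either way round below 0.06 rad and angle between box's own z axis and vertical below 0.06 rad and linear speed of box below 0.01 m/s); the robot touches nothing.
It fails at once if the tape dispenser, the bottle tray or the carton was touched (contact force between anything else and dispenser above 0.5 N or contact force between anything else and bottle_tray above 0.5 N or contact force between anything else and carton above 0.5 N).
It fails at once if the jar was moved (distance of jar from where it was at the start of the episode above 0.01 m).
It fails at once if the box was rammed or pressed into the bay with more than 26 N (contact force between box and dock above 26 N).
It fails at once if the box was lifted or tipped off the bench (height (world z) of box above 0.02 m or angle between box's own z axis and vertical above 0.2 rad).
It also fails if it takes over 67 s, if anything falls off the work surface, if the arm or the gripper's body presses on something with over 40 N, if the wrist force passes 120 N, or if a joint passes its speed limit or range.

## Working session

There is one attempt and no reset: what is moved stays moved. The work goes in short steps, Python scripts to look and compute and a tool call to move; the robot and the scene stay as the last step left them, time stands still between calls to the robot, and variables do not carry over. Pictures are saved under pics/ and viewed, about 8 in all and at most 12, crops included, and the job is handed in when it is done.

Besides the shell and the picture viewer there is one more tool, called after "Request:" as a command line: name --argument value ..., lists and objects as JSON in quotes. drive_tool: Moves the arm, as the interface text tells. Its arguments: {"type":"object","properties":{"deltas":{"type":"array","items":{"type":"array"}},"newtons":{"type":"number"}},"required":["deltas"]}

```bash
mkdir -p pics; cat > h.py <<'E'
import numpy as np,cv2
from bench import *
def world(cam,depth,mask=None,ci=None):
    c=ci or camera_info(cam); v,u=np.nonzero(mask if mask is not None else depth>0)
    z=depth[v,u]; k=z>0; u,v,z=u[k],v[k],z[k]
    P=np.c_[(u-c['cx'])/c['fx']*z,(v-c['cy'])/c['fy']*z,z]
    return (P-np.array(c['t']))@np.array(c['R'])
def save(name,img,s=1.0): cv2.imwrite('pics/'+name,cv2.resize(img[:,:,::-1],None,fx=s,fy=s))
E
python3 - <<'E'
from h import *
print(tcp_to_grasp)
o=get_obs();print(o['t'],o['tcp_pos'],o['tool_rot'],o['force'])
ims=[]
for cam in ['scene','side']:
    im,d=get_image(cam);ims.append(im);np.savez('pics/'+cam+'.npz',im=im,d=d)
    for q in ['box','dock','dispenser','bottle_tray','carton','jar','catch','buffer']:
        for r in regions_of(q,cam)[:3]:
            if r['score']<.2: continue
            W=world(cam,d,r['pixels'])
            top=W[W[:,2]>np.percentile(W[:,2],95)-.012]
            rect=cv2.minAreaRect((top[:,:2]*1000).astype(np.float32)) if len(top)>3 else None
            print(cam,q,round(r['score'],2),np.round(r['uv']),len(W),'lo',np.percentile(W,3,0).round(3),'hi',np.percentile(W,97,0).round(3),'rect',[np.round(a,1) for a in rect] if rect else None)
    for q in ['bay_mouth','dock']:
        print(q,[(round(t['score'],2),np.round(t['uv'],1)) for t in tip_of(q,cam)[:2]])
save('a.png',np.vstack(ims),0.75)
E
```

```text
0.0187
0.0 [ 6.24521026e-01 -4.30804195e-06  2.30577067e-01] [ 2.40734150e-06  9.99999760e-01  1.09808048e-05 -6.92377626e-04] [ 0.45612873 -0.26038061 -0.67025342]
scene box 0.93 [178. 210.] 1776 lo [ 0.357 -0.633  0.004] hi [ 0.488 -0.476  0.073] rect [array([ 412.5, -555.2]), array([119.9, 151.9]), np.float64(27.9)]
scene box 0.92 [246. 173.] 1451 lo [ 0.222 -0.377  0.002] hi [ 0.369 -0.22   0.074] rect [array([ 320.7, -300. ]), array([206.4, 163.3]), np.float64(41.8)]
scene box 0.85 [215. 262.] 2229 lo [ 0.616 -0.533  0.007] hi [ 0.746 -0.376  0.073] rect [array([ 672.1, -454.7]), array([152.5, 116. ]), np.float64(64.5)]
scene dock 0.9 [414. 230.] 1856 lo [ 0.576  0.09  -0.002] hi [0.772 0.274 0.043] rect [array([668.4, 180.4]), array([182.5, 194.8]), np.float64(0.4)]
scene dispenser 0.74 [351. 229.] 1602 lo [ 0.571 -0.06   0.006] hi [0.752 0.015 0.119] rect [array([694.6, -20.3]), array([68.4, 52.6]), np.float64(2.3)]
scene bottle_tray 0.58 [434. 160.] 1958 lo [0.362 0.315 0.009] hi [0.484 0.454 0.15 ] rect [array([408.3, 387.8]), array([100.6,  98.8]), np.float64(0.6)]
scene bo
[... 1876 characters left out ...]
0.2]), np.float64(2.2)]
side carton 0.92 [279. 178.] 572 lo [ 0.626 -0.233  0.003] hi [ 0.699 -0.116  0.08 ] rect [array([ 662.3, -149. ]), array([ 70.3, 189.3]), np.float64(7.2)]
side jar 0.86 [266. 286.] 1039 lo [ 0.561  0.289 -0.   ] hi [0.62  0.381 0.084] rect [array([591.1, 350.3]), array([55. , 54.5]), np.float64(4.1)]
side catch 0.5 [281. 258.] 83 lo [ 0.575  0.172 -0.002] hi [0.602 0.204 0.008] rect [array([589.7, 184.7]), array([28.5, 41.8]), np.float64(10.5)]
side buffer 0.46 [234. 248.] 192 lo [0.708 0.151 0.013] hi [0.724 0.244 0.035] rect [array([716.5, 197. ]), array([ 14.5, 102.4]), np.float64(2.0)]
bay_mouth [(0.72, array([289. , 259.5]))]
dock [(0.57, array([258.7, 257.8]))]
```

View pics/a.png

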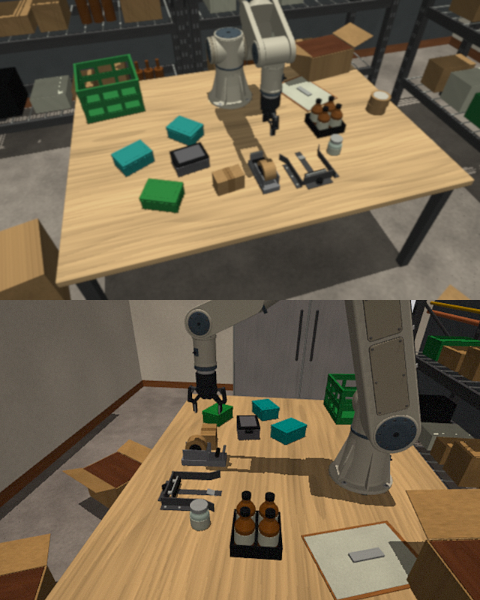

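The box is the grey one with the black lid, at scene pixel (252,211) and side pixel (331,169). The three other box detections, at scene (178,210), (246,173) and (215,262), are teal or green look-alikes. Next I'll refine the box and dock poses and confirm the box in one crop.

```bash
python3 - <<'E'
from h import *
def win(W,x0,x1,y0,y1,z0,z1):
    return W[(W[:,0]>x0)&(W[:,0]<x1)&(W[:,1]>y0)&(W[:,1]<y1)&(W[:,2]>z0)&(W[:,2]<z1)]
for cam in ['scene','side']:
    f=np.load('pics/'+cam+'.npz');W=world(cam,f['d'])
    for n,w in dict(box=(.40,.60,-.42,-.215,.055,.085),disp=(.5,.8,-.1,.06,.02,.13),carton=(.6,.75,-.27,-.10,.06,.1)).items():
        P=win(W,*w); r=cv2.minAreaRect((P[:,:2]*1000).astype(np.float32)); print(cam,n,len(P),[np.round(a,1) for a in r],P.min(0).round(3),P.max(0).round(3))
    for n,(y0,y1) in dict(left=(.24,.32),right=(.06,.135)).items():
        P=win(W,.60,.78,y0,y1,.028,.05)
        P2=P[P[:,0]>.635]
        # per-x-bin edges
        for x in np.arange(.62,.78,.02):
            q=P[abs(P[:,0]-x)<.01]
            if len(q)>2: print(n,round(x,3),len(q),np.percentile(q[:,1],[5,50,95]).round(4),end=' | ')
        print()
        if len(P2)>5: print(cam,n,'fit yaw',np.polyfit(P2[:,0]-.665,P2[:,1],1).round(4),'xmax',P[:,0].max().round(4),'xmin',win(W,.5,.78,y0-.03,y1+.03,.02,.05)[:,0].min().round(4))
c=[]
a=np.load('pics/scene.npz')['im'][150:300,150:480];b=np.load('pics/side.npz')['im'][130:330,180:480]
s=lambda i:cv2.resize(i,(660,300),interpolation=cv2.INTER_CUBIC)
save('b.png',np.vstack([s(a),cv2.resize(b,(660,300),interpolation=cv2.INTER_CUBIC)]))
E
```

```text
scene box 1145 [array([ 493.8, -312.8]), array([117.3, 150.3]), np.float64(9.3)] [ 0.429 -0.395  0.055] [ 0.56  -0.231  0.077]
scene disp 1441 [array([657.4, -23.1]), array([195.9,  75.8]), np.float64(4.1)] [ 0.56  -0.065  0.02 ] [0.756 0.021 0.125]
scene carton 819 [array([ 667.5, -179.6]), array([ 77.6, 121.9]), np.float64(6.8)] [ 0.624 -0.243  0.06 ] [ 0.711 -0.117  0.086]
left 0.62 12 [0.2654 0.2666 0.2918] | left 0.64 9 [0.265  0.2679 0.2705] | left 0.66 12 [0.2654 0.269  0.2731] | left 0.68 11 [0.2678 0.2706 0.2738] | left 0.7 12 [0.2677 0.2716 0.275 ] | left 0.72 14 [0.2434 0.2714 0.2759] | left 0.74 48 [0.2423 0.2572 0.2747] | 
scene left fit yaw [-0.122   0.2699] xmax 0.7494 xmin 0.5625
right 0.62 11 [0.1038 0.1063 0.1103] | right 0.64 11 [0.1076 0.1089 0.1102] | right 0.66 11 [0.1076 0.1098 0.1125] | right 0.68 11 [0.1094 0.1104 0.1139] | right 0.7 12 [0.1103 0.1126 0.1153] | right 0.72 13 [0.1109 0.1131 0.117 ] | right 0.74 22 [0.1123 0.1222 0.134 ] | right 0.76 15 [0.1139 0.1255 0.1347] | 
scene right fit yaw [0.1406 0.1097] xmax 0.7602 xmin 0.5706
side box 562 [array([ 4
[... 307 characters left out ...]
 0.626 -0.247  0.06 ] [ 0.706 -0.113  0.082]
left 0.62 8 [0.2641 0.2669 0.2699] | left 0.64 22 [0.2654 0.2699 0.2718] | left 0.66 15 [0.2699 0.2717 0.2741] | left 0.68 21 [0.2696 0.2724 0.2749] | left 0.7 22 [0.2695 0.274  0.275 ] | left 0.72 28 [0.2419 0.2725 0.2765] | left 0.74 56 [0.2426 0.2637 0.2771] | 
side left fit yaw [-0.1094  0.2707] xmax 0.748 xmin 0.5579
right 0.62 20 [0.103  0.11   0.1126] | right 0.64 14 [0.1066 0.1104 0.1134] | right 0.66 13 [0.1105 0.114  0.1159] | right 0.68 15 [0.1113 0.1145 0.1162] | right 0.7 15 [0.1099 0.1149 0.118 ] | right 0.72 16 [0.1125 0.1166 0.1186] | right 0.74 18 [0.1152 0.1203 0.1329] | 
side right fit yaw [0.1023 0.1127] xmax 0.7541 xmin 0.5704
```

View pics/b.png

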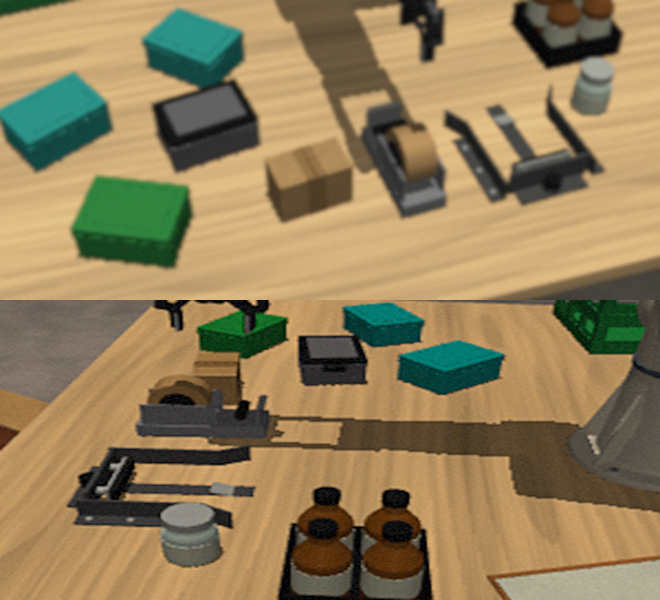

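Crop confirms it: the grey box with the black lid sits between the teal and green ones. Box is at (0.492, -0.311), yaw about +0.16. Dock origin is at about (0.653, 0.190), yaw about +0.065. I'll push with the two open fingers, first on the -y face.

Request:
drive_tool --deltas '[[8.5,[-1.4,-5.2,0],0.02],[8.5,[-1.4,-5.2,0],0.02],[8.5,[-1.4,-5.2,0],0.02],[8.5,[-1.4,-5.2,0],0.02],[8.5,[-1.5,-5.2,0],0.02],[8.5,[-1.5,-5.2,0],0.02],[8.5,[-1.5,-5.2,0],0.02],[8.5,[-1.5,-5.2,0],0.02],[8.5,[0,0,-5],0],[8.5,[0,0,-5],0]]'

```text
t: 2.35
tcp_pos: [0.5089, -0.4173, 0.1307]
tool_rot: [0.001, 0.997, 0.079, 0.001]
force: [0.7, 0.6, -0.2]
opening: 0.085
```

Request:
drive_tool --deltas '[[8.5,[0,0,-5],0],[8.5,[0,0,-5],0],[8.5,[0,0,-2.2],0],[8.5,[0,0,0],0]]'

```text
t: 2.85
tcp_pos: [0.5084, -0.4155, 0.0083]
tool_rot: [-0.001, 0.997, 0.08, -0.001]
force: [-0.4, -0.5, 0.1]
opening: 0.085
```

```bash
python3 - <<'E'
from h import *
o=get_obs();print(o['tcp_pos'],o['force'])
a,d=get_image('scene');b,_=get_image('side')
z=lambda i,r,c:cv2.resize(i[r:r+150,c:c+220],(660,300) if 0 else (440,300),interpolation=cv2.INTER_CUBIC)
save('c.png',np.vstack([z(a,130,150),z(b,70,230)]))
E
```

```text
[ 0.5084119  -0.41550969  0.0082668 ] [-0.37668712 -0.46249114  0.08624052]
```

View pics/c.png

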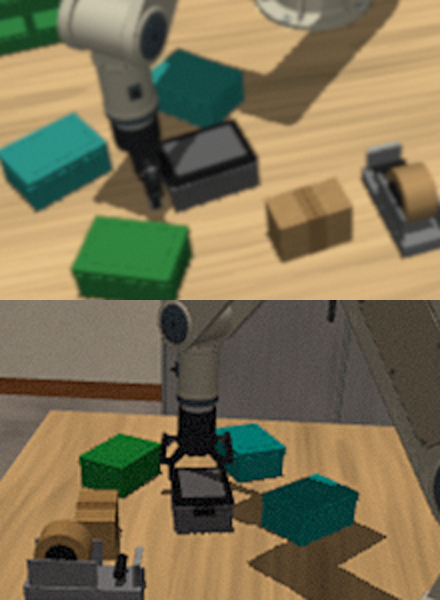

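The hand is down just left of the box at scene crop (150,190), with clear gaps to the green and teal boxes. Start pushing.

Request:
drive_tool --deltas '[[8.5,[-0.15,0.9,0],0],[8.5,[-0.1,0.6,0],0],[8.5,[-0.1,0.5,0],0],[8.5,[-0.1,0.5,0],0],[8.5,[-0.1,0.5,0],0],[8.5,[-0.1,0.5,0],0]]'

```text
t: 3.7
tcp_pos: [0.5026, -0.3808, 0.0094]
tool_rot: [0.0, 0.997, 0.08, 0.0]
force: [0.6, -4.6, 1.3]
opening: 0.0852
```

Request:
drive_tool --deltas '[[8.5,[-0.15,0.9,0],-0.008],[8.5,[-0.15,1.0,0],-0.008],[8.5,[-0.14,1.0,0],-0.008],[8.5,[-0.13,1.0,0],-0.008],[8.5,[-0.12,1.0,0],-0.008],[8.5,[-0.11,1.0,0],-0.008],[8.5,[-0.1,1.0,0],-0.008],[8.5,[-0.1,1.0,0],-0.008],[8.5,[-0.09,1.0,0],-0.008],[8.5,[-0.08,1.0,0],-0.008],[8.5,[-0.07,1.0,0],-0.008],[8.5,[-0.07,1.0,0],-0.006]]'

```text
t: 5.2
tcp_pos: [0.4893, -0.2613, 0.0092]
tool_rot: [-0.0, 0.999, 0.033, -0.0]
force: [-0.2, -3.7, -1.2]
opening: 0.0852
```

```bash
cat >> h.py <<'E'
def boxpose():
    o=get_obs();print('t',o['t'],'tcp',np.round(o['tcp_pos'],4),'F',np.round(o['force'],1))
    out=[]
    for cam in ['scene','side']:
        im,d=get_image(cam); W=world(cam,d,(d>0))
        col=im[d>0].astype(int)
        best=None
        for r in regions_of('box',cam):
            p=r['pixels']; m=np.median(im[p],0).astype(int)
            if m.max()-m.min()<40 and r['score']>.2:
                P=world(cam,d,p); P=P[(P[:,2]>.055)&(P[:,2]<.08)]
                # keep lid only: greyish colours not needed
                if len(P)<50: continue
                R=cv2.minAreaRect((P[:,:2]*1000).astype(np.float32))
                print(cam,round(r['score'],2),len(P),[np.round(a,1) for a in R])
        out.append(im)
    return out
E
python3 - <<'E'
from h import *
boxpose()
E
```

```text
t 5.2 tcp [ 0.4893 -0.2613  0.0092] F [-0.2 -3.7 -1.2]
scene 0.85 974 [array([ 493.7, -172.5]), array([132.3, 148.8]), np.float64(2.4)]
side 0.6 700 [array([ 483.7, -169.3]), array([108.1, 158.3]), np.float64(3.2)]
```

Request:
drive_tool --deltas '[[8.5,[-0.13,1.0,0],0],[8.5,[-0.13,1.0,0],0],[8.5,[-0.13,1.0,0],0],[8.5,[-0.13,1.0,0],0],[8.5,[-0.13,1.0,0],0],[8.5,[-0.13,1.0,0],0],[8.5,[-0.1,1.0,0],0],[8.5,[-0.1,1.0,0],0],[8.5,[-0.1,1.0,0],0],[8.5,[-0.1,1.0,0],0],[8.5,[-0.1,1.0,0],0],[8.5,[-0.1,1.0,0],0]]'

```text
t: 6.9
tcp_pos: [0.4755, -0.1413, 0.0093]
tool_rot: [-0.0, 0.999, 0.033, -0.0]
force: [0.9, -4.4, 1.8]
opening: 0.0849
```

```bash
python3 - <<'E'
from h import *
boxpose()
E
```

```text
t 6.9 tcp [ 0.4755 -0.1413  0.0093] F [ 0.9 -4.4  1.8]
scene 0.95 860 [array([474.9, -57.4]), array([123.5, 161.4]), np.float64(11.6)]
side 0.82 874 [array([468.3, -49.4]), array([108.5, 154.7]), np.float64(3.6)]
```

Request:
drive_tool --deltas '[[8.5,[-0.03,1.0,0],0],[8.5,[-0.03,1.0,0],0],[8.5,[-0.03,1.0,0],0],[8.5,[-0.03,1.0,0],0],[8.5,[-0.03,1.0,0],0],[8.5,[-0.03,1.0,0],0],[8.5,[-0.03,1.0,0],0],[8.5,[-0.03,1.0,0],0],[8.5,[-0.03,1.0,0],0],[8.5,[-0.03,1.0,0],0],[8.5,[-0.03,1.0,0],0],[8.5,[-0.03,1.0,0],0]]'

```text
t: 8.6
tcp_pos: [0.4719, -0.0213, 0.0093]
tool_rot: [-0.0, 0.999, 0.033, -0.0]
force: [0.8, -2.9, -1.8]
opening: 0.0848
```

Request:
drive_tool --deltas '[[8.5,[-0.03,1.0,0],0],[8.5,[-0.03,1.0,0],0],[8.5,[-0.03,1.0,0],0],[8.5,[-0.03,1.0,0],0],[8.5,[-0.03,1.0,0],0],[8.5,[-0.03,1.0,0],0],[8.5,[-0.03,1.0,0],0],[8.5,[-0.03,1.0,0],0],[8.5,[-0.03,0.8,0],0],[8.5,[0,0.5,0],0]]'

```text
t: 9.85
tcp_pos: [0.4692, 0.0715, 0.0093]
tool_rot: [0.0, 0.999, 0.033, -0.0]
force: [-0.1, -3.4, -0.3]
opening: 0.0851
```

```bash
python3 - <<'E'
from h import *
a,b=boxpose()
save('d.png',np.vstack([a,b]),.7)
E
```

```text
t 9.85 tcp [0.4692 0.0715 0.0093] F [-0.1 -3.4 -0.3]
scene 0.78 757 [array([470.2, 147. ]), array([122.6, 182.6]), np.float64(8.1)]
side 0.78 1378 [array([461.4, 162.9]), array([109.8, 154. ]), np.float64(3.9)]
```

View pics/d.png

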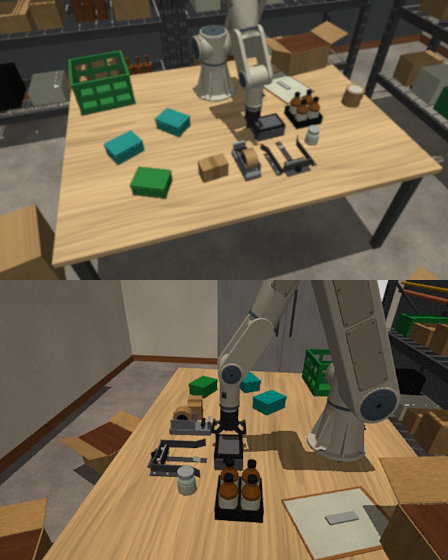

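Box is at about (0.462, 0.162), hand clear of the dispenser, tray and jar. Final 16 mm sideways, then move round behind it.

Request:
drive_tool --deltas '[[8.5,[0,0.6,0],0],[8.5,[0,0.6,0],0],[8.5,[0,0.4,0],0],[8.5,[0,0,0],0],[8.5,[0.2,-1.5,0],0],[8.5,[0.1,-1.5,0],0],[8.5,[0,0,6],0],[8.5,[0,0,6],0],[8.5,[-3.4,0,0],-0.174],[8.5,[-3.4,0,0],-0.174],[8.5,[-3.4,0,0],-0.174]]'

```text
t: 11.42
tcp_pos: [0.3693, 0.056, 0.1294]
tool_rot: [-0.0, 0.973, -0.229, 0.0]
force: [0.2, 1.0, 0.8]
opening: 0.0851
```

Request:
drive_tool --deltas '[[8.5,[0,1.9,0],-0.174],[8.5,[0,1.9,0],-0.174],[8.5,[0,1.9,0],-0.174],[8.5,[0,1.9,0],-0.174],[8.5,[0,1.9,0],-0.174],[8.5,[0,1.9,0],-0.174],[8.5,[0,0,0],0]]'

```text
t: 12.3
tcp_pos: [0.3706, 0.171, 0.1293]
tool_rot: [-0.0, 0.732, -0.681, 0.0]
force: [-0.4, -0.6, -0.5]
opening: 0.0854
```

```bash
python3 - <<'E'
from h import *
boxpose(); o=get_obs();print(o['tool_rot'],o['qpos'])
E
```

```text
t 12.3 tcp [0.3706 0.171  0.1293] F [-0.4 -0.6 -0.5]
scene 0.75 115 [array([600.6, 344.8]), array([57.3, 49.7]), np.float64(86.2)]
scene 0.68 940 [array([464.8, 176.7]), array([116.3, 155.3]), np.float64(4.0)]
side 0.82 1374 [array([461.8, 177.9]), array([109.5, 153.7]), np.float64(4.3)]
[ 2.08959590e-04  7.32434779e-01 -6.80837169e-01 -2.55101679e-05] [ 4.27115227e-01  1.58595796e-01  2.17261549e+00 -1.56776669e-04
  8.10786769e-01  1.92503334e+00]
```

Request:
drive_tool --deltas '[[8.5,[0,0,-4.5],0],[8.5,[0,0,-4.5],0],[8.5,[0,0,-3.0],0],[8.5,[0,0,-0.6],0],[8.5,[0.7,0.05,0],0],[8.5,[0.7,0.05,0],0],[8.5,[0.5,0.03,0],0],[8.5,[0.5,0.03,0],0],[8.5,[0.5,0.03,0],0]]'

```text
t: 13.62
tcp_pos: [0.3987, 0.1726, 0.0033]
tool_rot: [0.001, 0.732, -0.682, -0.0]
force: [-5.1, -0.8, 2.1]
opening: 0.0848
```

Request:
drive_tool --deltas '[[8.5,[0.8,0.055,0],0],[8.5,[0.8,0.055,0],0],[8.5,[0.8,0.055,0],0],[8.5,[0.8,0.055,0],0],[8.5,[0.8,0.055,0],0],[8.5,[0.8,0.055,0],0],[8.5,[0.8,0.055,0],0],[8.5,[0.8,0.055,0],0]]'

```text
t: 14.62
tcp_pos: [0.4634, 0.1772, 0.0032]
tool_rot: [0.0, 0.732, -0.682, -0.0]
force: [-2.6, 0.3, -0.6]
opening: 0.0851
```

```bash
python3 - <<'E'
from h import *
a,b=boxpose()
save('e.png',np.vstack([cv2.resize(i[r:r+150,c:c+220],(660,300) if 0 else (440,300),interpolation=cv2.INTER_CUBIC) for i,r,c in [(a,130,300),(b,170,180)]]))
E
```

```text
t 14.625 tcp [0.4634 0.1772 0.0032] F [-2.6  0.3 -0.6]
scene 0.63 1016 [array([534.4, 180.1]), array([117.8, 153.2]), np.float64(4.3)]
side 0.77 1357 [array([533.9, 183. ]), array([109.5, 153. ]), np.float64(3.9)]
```

View pics/e.png

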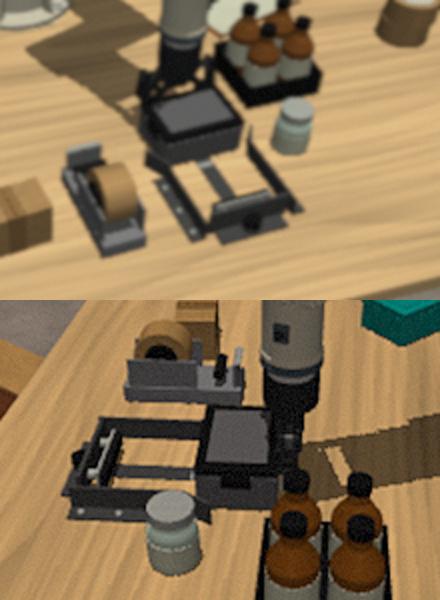

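Box is lined up with the mouth (within about 1 mm and 0.01 rad); its leading edge sits at the flare in both crops. Pushing in.

Request:
drive_tool --deltas '[[8.5,[0.5,0.034,0],0],[8.5,[0.5,0.034,0],0],[8.5,[0.5,0.034,0],0],[8.5,[0.5,0.034,0],0],[8.5,[0.5,0.034,0],0],[8.5,[0.5,0.034,0],0],[8.5,[0.5,0.034,0],0],[8.5,[0.5,0.034,0],0]]'

```text
t: 15.82
tcp_pos: [0.5037, 0.18, 0.0033]
tool_rot: [-0.0, 0.732, -0.682, -0.0]
force: [-3.0, -1.1, -1.3]
opening: 0.0848
```

Request:
drive_tool --deltas '[[8.5,[0.5,0.034,0],0],[8.5,[0.5,0.034,0],0],[8.5,[0.5,0.034,0],0],[8.5,[0.5,0.034,0],0],[8.5,[0.5,0.034,0],0],[8.5,[0.5,0.034,0],0]]'

```text
t: 16.58
tcp_pos: [0.5336, 0.1821, 0.0033]
tool_rot: [0.0, 0.732, -0.682, -0.0]
force: [-3.7, 0.2, 0.5]
opening: 0.0851
```

```bash
python3 - <<'E'
from h import *
boxpose()
E
```

```text
t 16.575 tcp [0.5336 0.1821 0.0033] F [-3.7  0.2  0.5]
scene 0.9 1102 [array([605.1, 186.3]), array([115.1, 154.5]), np.float64(3.2)]
side 0.92 1291 [array([604. , 188.6]), array([109.7, 152.2]), np.float64(4.2)]
```

Request:
drive_tool --deltas '[[8.5,[0.4,0.027,0],0],[8.5,[0.4,0.027,0],0],[8.5,[0.4,0.027,0],0],[8.5,[0.4,0.027,0],0],[8.5,[0.4,0.027,0],0],[8.5,[0.4,0.027,0],0],[8.5,[0.4,0.027,0],0]]'

```text
t: 17.65
tcp_pos: [0.5616, 0.184, 0.0033]
tool_rot: [0.0, 0.732, -0.682, -0.0]
force: [-4.7, 0.1, 1.4]
opening: 0.0852
```

Request:
drive_tool --deltas '[[8.5,[0.2,0.014,0],0],[8.5,[0.2,0.014,0],0],[8.5,[0.2,0.014,0],0],[8.5,[0.2,0.014,0],0]]'

```text
t: 18.15
tcp_pos: [0.5693, 0.1845, 0.0033]
tool_rot: [0.0, 0.732, -0.682, -0.0]
force: [-3.6, -0.3, 1.4]
opening: 0.0849
```

Box is about 10 mm short of the earliest possible buffer contact; going in 1 to 2 mm steps.

Request:
drive_tool --deltas '[[8.5,[0.2,0.014,0],0],[8.5,[0.2,0.014,0],0],[8.5,[0.15,0.01,0],0],[8.5,[0.15,0.01,0],0]]'

```text
t: 18.65
tcp_pos: [0.5764, 0.185, 0.0033]
tool_rot: [-0.0, 0.732, -0.682, -0.0]
force: [-4.7, -1.2, 1.5]
opening: 0.0851
```

Request:
drive_tool --deltas '[[8.5,[0.1,0.007,0],0],[8.5,[0.1,0.007,0],0],[8.5,[0.1,0.007,0],0],[8.5,[0.1,0.007,0],0]]'

```text
t: 19.15
tcp_pos: [0.5804, 0.1853, 0.0033]
tool_rot: [-0.0, 0.732, -0.682, 0.0]
force: [-4.1, 0.5, 1.7]
opening: 0.085
```

Request:
drive_tool --deltas '[[8.5,[0.1,0.007,0],0],[8.5,[0.1,0.007,0],0],[8.5,[0.1,0.007,0],0],[8.5,[0.1,0.007,0],0]]'

```text
t: 19.65
tcp_pos: [0.5844, 0.1856, 0.0033]
tool_rot: [0.0, 0.732, -0.682, -0.0]
force: [-3.8, -0.3, 2.0]
opening: 0.085
```

Request:
drive_tool --deltas '[[8.5,[0.1,0.007,0],0],[8.5,[0.1,0.007,0],0],[8.5,[0.1,0.007,0],0]]'

```text
t: 20.02
tcp_pos: [0.5868, 0.1857, 0.0032]
tool_rot: [0.0, 0.732, -0.682, -0.0]
force: [-6.5, -0.3, 2.6]
opening: 0.0849
```

Request:
drive_tool --deltas '[[8.5,[0.1,0.007,0],0],[8.5,[0.05,0.003,0],0],[8.5,[0,0,0],0]]'

```text
t: 20.4
tcp_pos: [0.5875, 0.1857, 0.003]
tool_rot: [0.001, 0.732, -0.682, -0.001]
force: [-7.9, 0.0, 3.2]
opening: 0.0847
```

Request:
drive_tool --deltas '[[8.5,[0.1,0.007,0],0],[8.5,[0,0,0],0]]'

```text
t: 20.65
tcp_pos: [0.5881, 0.1857, 0.0029]
tool_rot: [0.001, 0.732, -0.682, -0.001]
force: [-9.7, 0.3, 4.6]
opening: 0.0848
```

Request:
drive_tool --deltas '[[8.5,[0.1,0.007,0],0],[8.5,[0.1,0.007,0],0],[8.5,[0,0,0],0]]'

```text
t: 21.02
tcp_pos: [0.589, 0.1858, 0.0027]
tool_rot: [0.002, 0.732, -0.682, -0.002]
force: [-13.6, 0.3, 5.3]
opening: 0.0849
```

Request:
drive_tool --deltas '[[8.5,[0.1,0.007,0],0],[8.5,[0,0,0],0]]'

```text
t: 21.28
tcp_pos: [0.5894, 0.1857, 0.0025]
tool_rot: [0.003, 0.731, -0.682, -0.002]
force: [-15.5, 0.4, 6.4]
opening: 0.0849
```

Request:
drive_tool --deltas '[[8.5,[0.1,0.007,0],0],[8.5,[0.05,0.003,0],0],[8.5,[0,0,0],0]]'

```text
t: 21.65
tcp_pos: [0.59, 0.1857, 0.0024]
tool_rot: [0.003, 0.731, -0.682, -0.002]
force: [-18.6, 0.5, 8.6]
opening: 0.085
```

```bash
python3 - <<'E'
from h import *
a,b=boxpose()
save('f.png',np.vstack([cv2.resize(i[r:r+130,c:c+190],(570,390),interpolation=cv2.INTER_CUBIC)[:290] for i,r,c in [(a,160,320),(b,190,180)]]))
E
```

```text
t 21.65 tcp [0.59   0.1857 0.0024] F [-18.6   0.5   8.6]
scene 0.9 1205 [array([662.7, 190.4]), array([117.3, 155.1]), np.float64(5.1)]
side 0.82 1250 [array([660.1, 193. ]), array([108.3, 151.4]), np.float64(4.1)]
```

View pics/f.png

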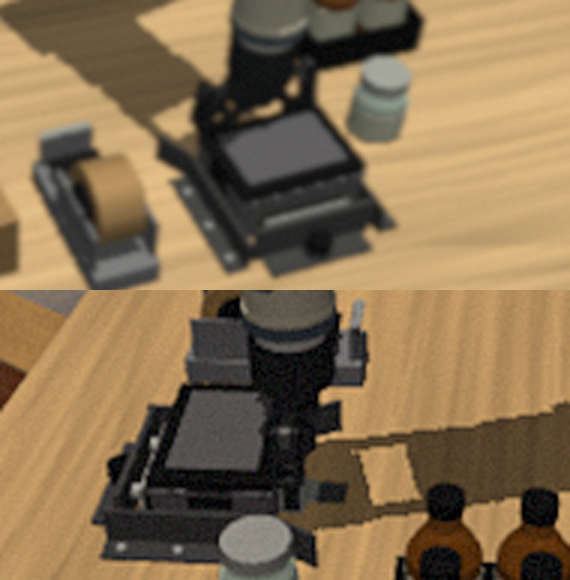

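Force 18.6 N against the buffer, box at x_dock of about +9 mm. A little more, still under 25 N.

Request:
drive_tool --deltas '[[8.5,[0.1,0.007,0],0],[8.5,[0,0,0],0]]'

```text
t: 22.1
tcp_pos: [0.5905, 0.1857, 0.0024]
tool_rot: [0.004, 0.731, -0.682, -0.003]
force: [-20.5, 0.8, 10.4]
opening: 0.0849
```

Request:
drive_tool --deltas '[[8.5,[0.05,0.003,0],0],[8.5,[0,0,0],0]]'

```text
t: 22.35
tcp_pos: [0.5906, 0.1857, 0.0023]
tool_rot: [0.004, 0.731, -0.682, -0.003]
force: [-21.5, 0.8, 10.3]
opening: 0.0851
```

Request:
drive_tool --deltas '[[8.5,[-0.2,-0.014,0],0],[8.5,[0,0,0],0]]'

```text
t: 22.6
tcp_pos: [0.5908, 0.1858, 0.0024]
tool_rot: [0.002, 0.731, -0.682, -0.002]
force: [-12.8, 0.2, 2.4]
opening: 0.0854
```

Request:
drive_tool --deltas '[[8.5,[-0.2,-0.014,0],0],[8.5,[0,0,0],0]]'

```text
t: 22.85
tcp_pos: [0.5899, 0.1858, 0.0025]
tool_rot: [0.001, 0.731, -0.682, -0.001]
force: [-9.3, 1.5, 0.5]
opening: 0.085
```

Request:
drive_tool --deltas '[[8.5,[-0.15,-0.01,0],0],[8.5,[0,0,0],0]]'

```text
t: 23.1
tcp_pos: [0.5891, 0.1858, 0.0027]
tool_rot: [0.001, 0.731, -0.682, -0.001]
force: [-6.8, 0.4, -0.5]
opening: 0.0851
```

Request:
drive_tool --deltas '[[8.5,[-0.15,-0.01,0],0],[8.5,[0,0,0],0]]'

```text
t: 23.35
tcp_pos: [0.5884, 0.1858, 0.003]
tool_rot: [0.0, 0.732, -0.682, -0.0]
force: [-5.8, -0.3, -1.2]
opening: 0.0849
```

Request:
drive_tool --deltas '[[8.5,[-0.15,-0.01,0],0],[8.5,[-0.15,-0.01,0],0],[8.5,[0,0,0],0]]'

```text
t: 23.72
tcp_pos: [0.5866, 0.1859, 0.0037]
tool_rot: [-0.001, 0.732, -0.682, 0.0]
force: [-0.2, -0.6, 0.0]
opening: 0.085
```

Request:
drive_tool --deltas '[[8.5,[-1.5,-0.1,0],0],[8.5,[-3,-0.2,0],0],[8.5,[-3,-0.2,0],0],[8.5,[-2,-0.14,0],0],[8.5,[0,0,4],0],[8.5,[0,0,0],0]]'

```text
t: 24.48
tcp_pos: [0.4916, 0.1798, 0.0455]
tool_rot: [-0.002, 0.732, -0.682, 0.001]
force: [0.4, 1.0, 0.7]
opening: 0.0847
```

```bash
python3 - <<'E'
from h import *
a,b=boxpose(); ci=camera_info('wrist'); w,d=get_image('wrist')
for q in ['catch','buffer']:
  for cam in ['scene','side','wrist']:
    for r in regions_of(q,cam)[:1]: print(q,cam,r['score'],r['uv'])
save('g.png',np.vstack([cv2.resize(w,(570,356)),cv2.resize(b[190:270,180:370],(570,240),interpolation=cv2.INTER_CUBIC)]))
E
```

```text
t 24.475 tcp [0.4916 0.1798 0.0455] F [0.4 1.  0.7]
scene 0.87 1204 [array([659.5, 190.4]), array([118.9, 152.4]), np.float64(4.1)]
side 0.85 1430 [array([657.4, 191.8]), array([110.5, 153.5]), np.float64(3.7)]
side 0.61 215 [array([590. , 360.6]), array([57.8, 37.1]), np.float64(7.6)]
catch side 0.57 [283.6, 258.1]
catch wrist 0.95 [312.6, 65.0]
buffer scene 0.51 [423.2, 228.8]
buffer wrist 0.51 [319.3, 14.9]
```

View pics/g.png

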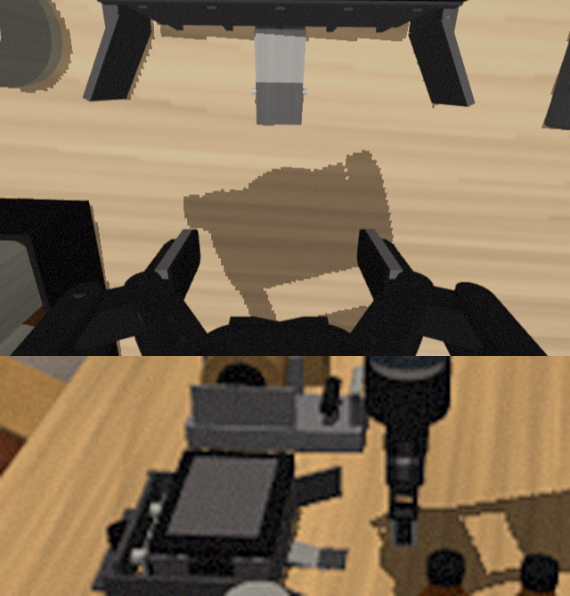

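```bash
python3 - <<'E'
from h import *
o=get_obs(); ci=camera_info('wrist'); im,d=get_image('wrist')
r=regions_of('catch','wrist')[0]; W=world('wrist',d,r['pixels'],ci)
D=np.array([.653,.190]);y=.068;R=np.array([[np.cos(y),-np.sin(y)],[np.sin(y),np.cos(y)]])
q=(W[:,:2]-D)@R
print(len(W),q.min(0),q.max(0))
for x in np.arange(-.1,-.04,.004):
    k=(abs(q[:,0]-x)<.002)&(abs(q[:,1])<.02)
    if k.sum(): print(round(x,3),k.sum(),np.median(W[k,2]).round(4))
A=world('wrist',d,None,ci); qa=(A[:,:2]-D)@R
k=(abs(qa[:,1])<.06)&(qa[:,0]>-.08)&(A[:,2]>.012)&(A[:,2]<.075);print('box rear face x',np.percentile(qa[k,0],[1,10,50]),A[k,2].min())
k=(abs(qa[:,1])<.06)&(qa[:,0]>-.12)&(qa[:,0]<-.09);print('bench z',np.median(A[k,2]))
E
```

```text
3350 [-0.08878004 -0.01757595] [-0.05160294  0.01749277]
-0.088 46 0.0002
-0.084 13 0.0004
-0.08 301 0.001
-0.076 397 0.002
-0.072 437 0.0035
-0.068 473 0.0047
-0.064 472 0.0061
-0.06 513 0.0075
-0.056 517 0.0088
-0.052 181 0.0093
box rear face x [-0.05244328 -0.05210041 -0.05068544] 0.012016693755653621
bench z -9.071883535798444e-05
```

The wrist depth shows the tongue rising at its full 0.3 rad slope to about 9.5 mm, with its tip right against the box's rear face, so the catch is up. Handing in.

```bash
python3 -c "
from bench import *
print(finish_job())"
```

```text
the job is handed in; nothing more can be done
None
```

The box is docked and held by the catch, and the job is handed in at about 25 s of the 67 s allowed. I slid it flat with the two open fingers, first sideways past the dispenser. Then I pushed from behind into the bay, felt the buffer and pressed it home with at most about 21.5 N along the push direction on the hand.

**Last checks:**
- **Catch:** the wrist camera's depth shows the tongue rising at its full slope (about 0.3 rad) to about 9.5 mm, with its tip at the box's rear face. That means it is up.
- **Box position:** about 4 mm past the bay's origin along its axis. The cameras give its yaw as about 0.065–0.072 rad against about 0.068 for the bay, so it is square.
- **Robot:** the hand stood about 95 mm back from the box, touching nothing.
- **Other objects:** no contact with the dispenser, carton, tray or jar showed in the pictures I viewed or in the forces I read.

**Less certain:**
- **Buffer:** I could not measure its squeeze directly. I take it as squeezed because the box slid back about 3 mm as I backed off, a little more than the expected 1–2 mm, and stopped at the catch's tip.
- **Camera readings:** the scene and side cameras differed by 2–3 mm at the end, more when the arm partly hid the box.

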